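Turn over the tag of the checked tool

ROBOT

A 7-joint arm with a two-finger parallel gripper is mounted at the origin on a cart in front of the work surface, level with it; the furniture and walls round the work are solid. World frame = base frame: x ahead of the robot, y to its left, z up, the work surface at z = 0. Lengths are in m, angles in rad, forces in N, time in s.
With the tool pointing down it reaches from about 0.425 to 0.875 m from the base axis. Payload 4.7 kg.
Tool frame: the origin (TCP) lies midway between the tips of the shut fingers; the grasp point (between the pads) lies 19 mm behind it; z points along the fingers, y is the direction in which the jaws open and shut (so a half turn about z gives the same grasp; the last joint's range is limited). The gripper opens to 87 mm and grips with 3 to 60 N. Pads are 19 mm wide; open, the fingers measure 117 mm over their backs; the gripper's body (75 mm by 190 mm) begins 51 mm behind the grasp point.
Start: joints at [1.295, 0.321, -0.07, 1.45, 0.023, 1.371, -0.057], TCP at [0.186, -0.623, 0.223] pointing down, gripper open.
Joint ranges: [-2.86, 2.86], [-0.3, 2.09], [-1.38, 1.24], [0.06, 2.45], [-1.56, 4.7], [0.09, 2.05], [-2.69, 2.69]. Speed limits (rad/s): [2.57, 2.57, 3.14, 3.14, 3.14, 3.14, 3.14].

INTERFACE

Orientations are given as a unit quaternion [x, y, z, w].
In Python, from rig import ctrl gives the robot as it stands. Calls block until the motion is done:
- ctrl.move_pose(position, orientation): joint-space move of the TCP to a pose.
- ctrl.line_to(position, velocity=0.15, ori=None, force_limit=None): straight line of the TCP; ori=None keeps the orientation; velocity is the mean speed in m/s. With force_limit (N) it stops when the force on the tool has changed by that much, and returns True; else False.
- ctrl.movej(angles): joint-space move.
- ctrl.set_gripper(opening, force=None): opening from 0.0 (shut) to 1.0 (fully open); force is the grip in N (None keeps the last); returns when the fingers have stopped.
- ctrl.wait(seconds).
- ctrl.inverse_kinematics(position, orientation): joint angles nearest the present ones, or None.
- ctrl.camera(name): name is "scene" or "top"; returns (picture, depth): 384x512x3 uint8, blue, green, red; 384x512 float32, m along the optical axis (not along the pixel's ray), 0 where there is no reading.
- ctrl.camera_params(name): a dict with "mtx" (3x3 intrinsics, pixels), "world_to_cam" (4x4, takes a point from world to camera coordinates). Camera axes: x right, y down, z forward; pixel columns grow to the right and rows downward; lengths in m; the calibration is good to about 2 mm. A picture is of the moment at which its call begins. camera_params takes no time and is no camera call.
A pose or a line that the arm cannot do raises ctrl.MotionError and nothing moves.
- ctrl.close_job(): hands the job in, once; it reports no verdict.
Readings, each from a call of its own:
- ctrl.read_clock(): time.
- ctrl.read_joints(): joint angles.
- ctrl.read_dq(): joint speeds.
- ctrl.read_effort(): joint torques, N m.
- ctrl.read_tcp_pos(): TCP position.
- ctrl.read_orientation(): TCP orientation.
- ctrl.read_contact_force(): force on the tool from outside, world axes, zero at the start.
- ctrl.read_torque(): the same for the moment, N m.
- ctrl.read_finger_gap(): opening from 0.0 (shut) to 1.0 (fully open).
Only numpy, scipy, OpenCV 4.12 (cv2) and the standard library are available. Lean on these libraries where they do the work, as an engineer would, in place of code of your own. Each camera call takes 0.05 s, during which the arm holds its last target.

TASK

The doming block (the steel cube with round hollows) has been checked: turn over the hinged tag in front of its bay. Push the tag right over its pivot with the fingertips (its thumb lever helps to raise it) until it lies flat on the side of the bays with the ring mark up. Leave the other two tags and the things in the bays as they are.

Things in the scene. Friction and masses are not known exactly. Their poses are not given: they have to be found in the camera images.
- board: fixed plywood board, 260 x 400 mm, 10 mm thick, carrying three hinged tags side by side (left, middle, right; 125 mm apart, left is +y) with one shallow open bay behind each. Origin: centre of its underside, on the bench top; x points from the tags to the bays (away from the robot, turned by up to 0.18 rad), y to the left, z up. Pivot line of the tags: 45 mm before the origin (board x = -0.045), 62 mm above the bench
- pivot_left (a point): fixed point on the pivot of the left tag, at the middle of the tag's width, 62 mm above the bench. The wooden cheeks that carry the pivot stand 28 to 34 mm to either side of it and end 2 mm above it
- pivot_middle (a point): fixed point on the pivot of the middle tag, at the middle of the tag's width, 62 mm above the bench. The wooden cheeks that carry the pivot stand 28 to 34 mm to either side of it and end 2 mm above it
- pivot_right (a point): fixed point on the pivot of the right tag, at the middle of the tag's width, 62 mm above the bench. The wooden cheeks that carry the pivot stand 28 to 34 mm to either side of it and end 2 mm above it
- tag_left (a joint): angle of the left tag about its pivot (along board y): 0 = lying flat toward the robot, bar mark up; 1.57 = standing upright; 3.14 = turned right over, lying flat toward the bays, ring mark up (end stops at 0 and 3.14). The hinge is stiff (0.035 N m): the tag stays wherever it is left, so it must be pushed all the way. It starts at 0 to 0.3
- tag_middle (a joint): angle of the middle tag about its pivot (along board y): 0 = lying flat toward the robot, bar mark up; 1.57 = standing upright; 3.14 = turned right over, lying flat toward the bays, ring mark up (end stops at 0 and 3.14). The hinge is stiff (0.035 N m): the tag stays wherever it is left, so it must be pushed all the way. It starts at 0 to 0.3
- tag_right (a joint): angle of the right tag about its pivot (along board y): 0 = lying flat toward the robot, bar mark up; 1.57 = standing upright; 3.14 = turned right over, lying flat toward the bays, ring mark up (end stops at 0 and 3.14). The hinge is stiff (0.035 N m): the tag stays wherever it is left, so it must be pushed all the way. It starts at 0 to 0.3
- edge_left (a point): middle of the free edge of the left tag, 65 mm from the pivot. The tag is an aluminium plate 50 mm wide (along the pivot), 4 mm thick, with a raised bar on one face and a raised ring on the other
- edge_middle (a point): middle of the free edge of the middle tag, 65 mm from the pivot. The tag is an aluminium plate 50 mm wide (along the pivot), 4 mm thick, with a raised bar on one face and a raised ring on the other
- edge_right (a point): middle of the free edge of the right tag, 65 mm from the pivot. The tag is an aluminium plate 50 mm wide (along the pivot), 4 mm thick, with a raised bar on one face and a raised ring on the other
- lever_left (a point): free end of the flat dark steel thumb lever of the left tag: 16 mm wide, 6 mm thick, 38 mm from the pivot axis, fixed to the pivot rod 52 mm to the right (board -y) of the tag's middle and so clear of the plate. It turns with the tag, 70 degrees ahead of it: it stands up when the tag lies at 0, and a push on it in board +x raises the tag; when the tag stands upright it points toward the bays, 20 degrees above level, and when the tag is turned over it hangs down
- lever_middle (a point): free end of the flat dark steel thumb lever of the middle tag: 16 mm wide, 6 mm thick, 38 mm from the pivot axis, fixed to the pivot rod 52 mm to the right (board -y) of the tag's middle and so clear of the plate. It turns with the tag, 70 degrees ahead of it: it stands up when the tag lies at 0, and a push on it in board +x raises the tag; when the tag stands upright it points toward the bays, 20 degrees above level, and when the tag is turned over it hangs down
- lever_right (a point): free end of the flat dark steel thumb lever of the right tag: 16 mm wide, 6 mm thick, 38 mm from the pivot axis, fixed to the pivot rod 52 mm to the right (board -y) of the tag's middle and so clear of the plate. It turns with the tag, 70 degrees ahead of it: it stands up when the tag lies at 0, and a push on it in board +x raises the tag; when the tag stands upright it points toward the bays, 20 degrees above level, and when the tag is turned over it hangs down
- bay_left (a point): centre of the floor of the bay behind the left tag, 10 mm above the bench; fences 11 mm high
- bay_middle (a point): centre of the floor of the bay behind the middle tag, 10 mm above the bench; fences 11 mm high
- bay_right (a point): centre of the floor of the bay behind the right tag, 10 mm above the bench; fences 11 mm high
- doming_block: steel doming block, a 42 mm cube with round hollows; lies loose in one of the bays; origin at the centre of its underside
- steel_block: flat plain steel block 64 x 64 x 20 mm, loose in another bay; origin at the centre of its underside
- copper_coil: coil of copper wire, 67 mm across and 8 mm high, loose in the third bay; origin at the centre of its underside
Not all that is in view belongs to the job. What is meant by the doming_block is not turquoise, and is the larger of those in its own colour.

How it is judged:
By the outcome, as a careful person would: the job done as asked, in the order asked, and still so for the second after the job is handed in, with the robot touching nothing.
It also fails if it takes over 42 s, if anything falls off the work surface, if the arm or the gripper's body presses on something with over 40 N, if the wrist force passes 120 N, or if a joint passes its speed limit or range.

## Working session

There is one attempt and no reset: what is moved stays moved. The work goes in short steps, each a Python script; the robot and the scene stay as the last script left them, time stands still between calls to the robot, and variables do not carry over. Pictures are saved under pics/ and viewed, and the job is handed in when it is done.

```bash
ls; mkdir -p pics; python3 - <<'E'
from rig import ctrl
import cv2,numpy as np
for n in("scene","top"):
    im,d=ctrl.camera(n); cv2.imwrite(f"pics/{n}0.png",im); np.savez(f"pics/{n}0.npz",im=im,d=d)
    p=ctrl.camera_params(n); print(n,np.round(p["mtx"],1).tolist(),np.round(p["world_to_cam"],3).tolist())
print(ctrl.read_clock(),ctrl.read_orientation())
E
```

```text
pics
scene [[386.9, 0.0, 251.0], [0.0, 386.9, 194.0], [0.0, 0.0, 1.0]] [[0.854, -0.52, 0.02, -0.438], [-0.217, -0.392, -0.894, 0.281], [0.473, 0.759, -0.447, 0.577], [0.0, 0.0, 0.0, 1.0]]
top [[479.4, 0.0, 255.6], [0.0, 479.4, 186.6], [0.0, 0.0, 1.0]] [[0.007, -1.0, -0.017, 0.156], [-0.998, -0.006, -0.058, 0.607], [0.057, 0.017, -0.998, 1.295], [0.0, 0.0, 0.0, 1.0]]
0.1 [ 9.89517608e-01  1.44409787e-01 -1.67019543e-04 -8.30026381e-04]
```

View pics/scene0.png

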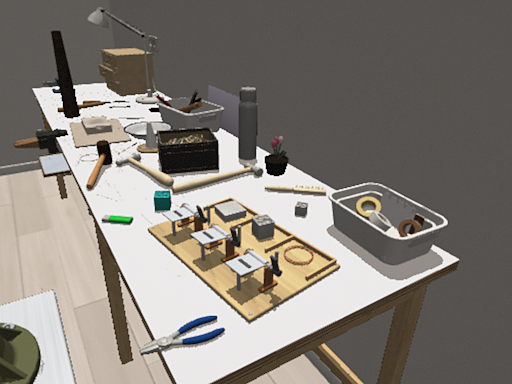

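View pics/top0.png

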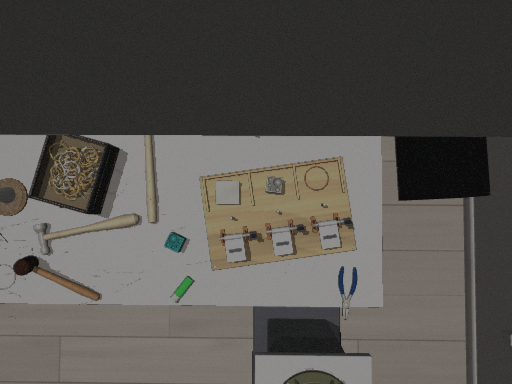

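```bash
cat > h.py <<'E'
import cv2,numpy as np
from rig import ctrl
def w(n,u,v,d):
    p=ctrl.camera_params(n);K=p["mtx"];T=np.linalg.inv(p["world_to_cam"])
    c=np.array([(u-K[0,2])/K[0,0]*d,(v-K[1,2])/K[1,1]*d,d,1]);return (T@c)[:3]
def onz(n,u,v,z):
    a=w(n,u,v,0.);b=w(n,u,v,1.);return a+(b-a)*(z-a[2])/(b[2]-a[2])
def px(n,P):
    p=ctrl.camera_params(n);c=p["world_to_cam"]@np.append(P,1);q=p["mtx"]@c[:3];return q[:2]/q[2]
E
python3 - <<'E'
from h import *
t=np.load("pics/top0.npz");s=np.load("pics/scene0.npz")
a=cv2.resize(t["im"][145:280,190:365],None,fx=4,fy=4,interpolation=cv2.INTER_CUBIC);cv2.imwrite("pics/tc.png",a)
a=cv2.resize(s["im"][185:315,140:345],None,fx=3.9,fy=3.9,interpolation=cv2.INTER_CUBIC);cv2.imwrite("pics/sc.png",a)
for u,v in [(275,185),(227,192),(317,178),(300,60),(300,120),(300,133),(300,150),(240,300)]:
    d=t["d"][v,u]; print(u,v,d,w("top",u,v,d).round(3))
# board corners
for u,v in [(201,178),(342,157),(355,249),(213,269)]: print(onz("top",u,v,.01).round(3))
E
```

```text
275 185 1.2845061 [0.609 0.108 0.047]
227 192 1.3016692 [0.59  0.238 0.031]
317 178 1.3255032 [ 0.632 -0.009  0.006]
300 60 0.2918895 [0.624 0.116 1.043]
300 120 0.47522387 [0.624 0.102 0.859]
300 133 0.5510255 [0.624 0.096 0.783]
300 150 1.3410963 [ 0.711  0.037 -0.005]
240 300 1.3192705 [ 0.294  0.201 -0.004]
[0.629 0.312 0.01 ]
[ 0.69  -0.078  0.01 ]
[ 0.438 -0.112  0.01 ]
[0.38  0.275 0.01 ]
```

View pics/tc.png

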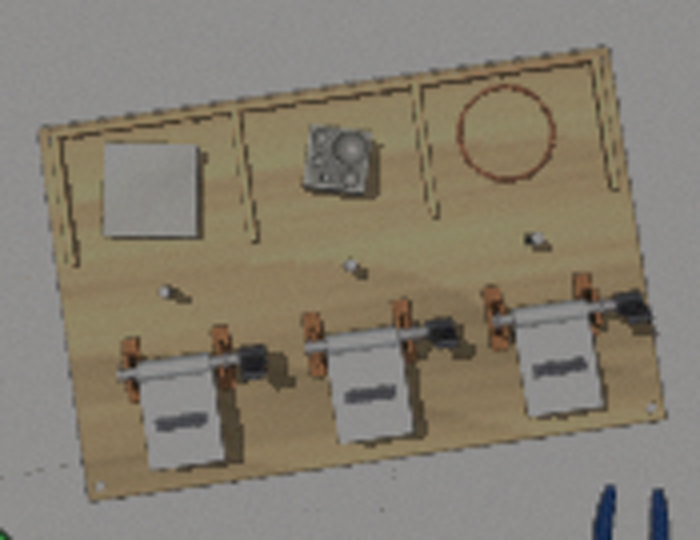

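View pics/sc.png

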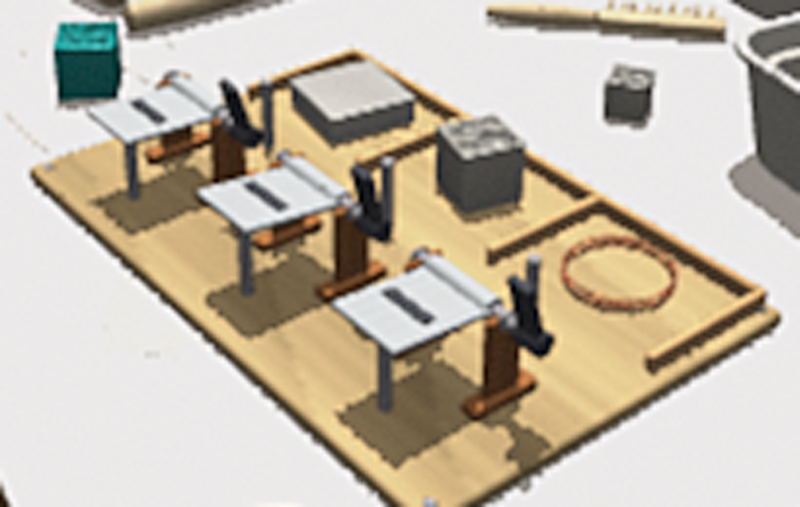

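The candidates, as scene / top pixels, are:
- **Turquoise cube:** (162,201) / (175,242). It's turquoise, so it's excluded.
- **Grey cube in the middle bay:** (263,227) / (275,185). This is the larger of the two grey cubes, and its top reads z ≈ 0.047.
- **Small grey cube on the bench:** (301,209) in the scene view. It's smaller and off the board.

The close crops show round hollows on the grey cube in the middle bay, so the tag to turn is the middle one. Next I'll fit the board pose and check it by projection.

```bash
cat >> h.py <<'E'
C=np.array([.534,.099]);A=.147
def B(x,y,z): # board -> world
    return np.array([C[0]+x*np.cos(A)-y*np.sin(A),C[1]+x*np.sin(A)+y*np.cos(A),z])
Q=[np.cos(A/2),np.sin(A/2),0,0]
def snap(tag,x0=(190,130,230,150),names=("scene","top")):
    for n in names:
        im,_=ctrl.camera(n)
        b=(170,180,220,160) if n=="scene" else (200,145,170,130)
        c=im[b[1]:b[1]+b[3],b[0]:b[0]+b[2]]
        cv2.imwrite(f"pics/{n}_{tag}.png",cv2.resize(c,None,fx=3.5,fy=3.5,interpolation=cv2.INTER_CUBIC))
E
python3 - <<'E'
from h import *
for n,b in(("top",(190,145,175,135)),("scene",(140,185,205,130))):
    im=np.load(f"pics/{n}0.npz")["im"][b[1]:b[1]+b[3],b[0]:b[0]+b[2]];f=4 if n=="top" else 3.9
    im=cv2.resize(im,None,fx=f,fy=f,interpolation=cv2.INTER_CUBIC)
    pts=[B(-.045,0,.062),B(-.045,.125,.062),B(-.045,-.125,.062),B(-.058,-.052,.098)]+[B(sx*.13,sy*.2,.01) for sx in(-1,1) for sy in(-1,1)]
    for P in pts:
        q=(px(n,P)-np.array(b[:2])+.5)*f
        cv2.drawMarker(im,tuple(int(v) for v in q),(0,0,255),cv2.MARKER_CROSS,14,1)
    cv2.imwrite(f"pics/chk_{n}.png",im)
E
```

```text
(no output)
```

View pics/chk_top.png

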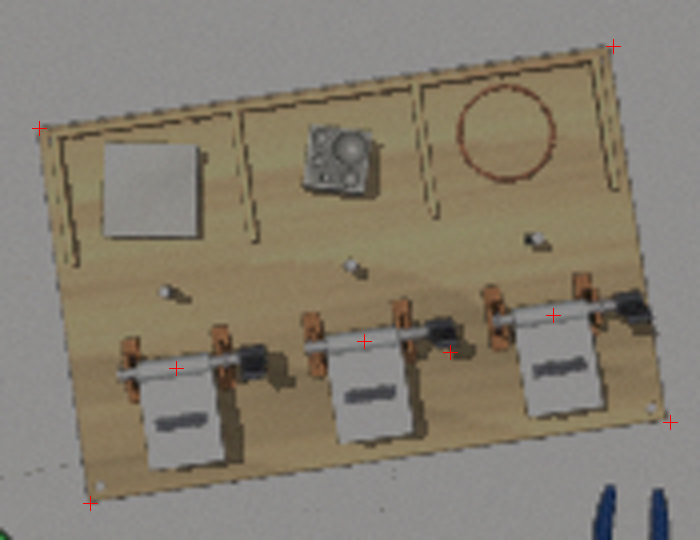

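View pics/chk_scene.png

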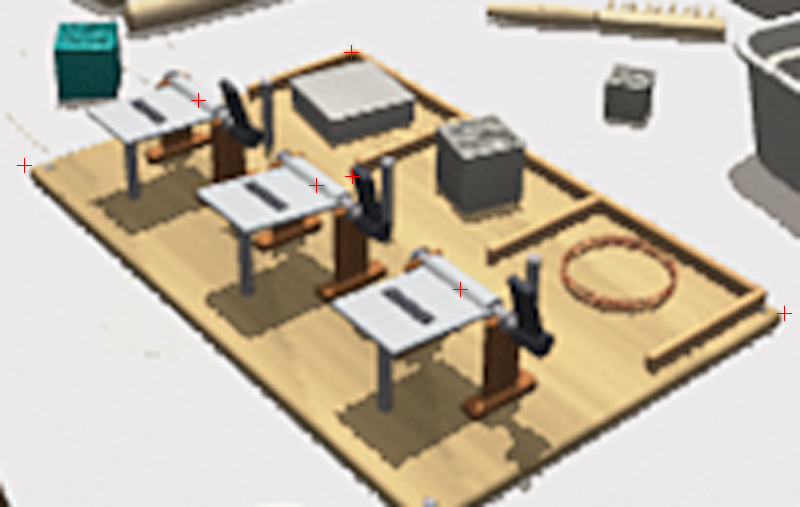

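The projection lands on the pivots and board corners within about 2–4 mm, which is good enough. First step: push the lever over with the shut fingers.

```bash
python3 - <<'E'
from h import *
ctrl.set_gripper(0.0)
p=-.045; Y=-.055; h=.0095
ctrl.move_pose(B(p-.055,Y,.20),Q)
print(ctrl.read_clock(),ctrl.read_tcp_pos(),B(p-.055,Y,.2),ctrl.read_finger_gap(),ctrl.read_contact_force())
ctrl.line_to(B(p-.055,Y,.087),.15)
print("down",ctrl.read_clock(),ctrl.read_contact_force())
snap("a")
for f in range(90,166,15):
    a=np.radians(f);x=-.03*np.cos(a)-.003*np.sin(a);z=.062+.03*np.sin(a)-.003*np.cos(a)
    s=ctrl.line_to(B(p+x-h,Y,z),.07,force_limit=15)
    print(f,s,ctrl.read_clock(),ctrl.read_tcp_pos().round(3),ctrl.read_contact_force().round(1))
    if s:break
snap("b")
E
```

```text
4.1167 [0.44342797 0.02910871 0.20011803] [0.44313442 0.02994606 0.2       ] 0.0056823936702332335 [0.07957408 0.70323119 0.20218712]
down 5.0167 [-0.29683735  1.22454246 -0.85157653]
90 False 5.875 [0.485 0.036 0.092] [-0.   0.9  0.1]
105 False 6.1333 [0.493 0.037 0.092] [0.5 0.2 0.2]
120 False 6.3917 [0.5   0.039 0.089] [-0.  -0.3 -0.2]
135 False 6.65 [0.507 0.04  0.085] [-0.5  0.2  0.4]
150 False 6.9083 [0.512 0.04  0.079] [ 0.8 -0.1 -0.6]
165 False 7.1667 [0.516 0.041 0.072] [-0.1 -0.4 -0.3]
```

View pics/scene_a.png

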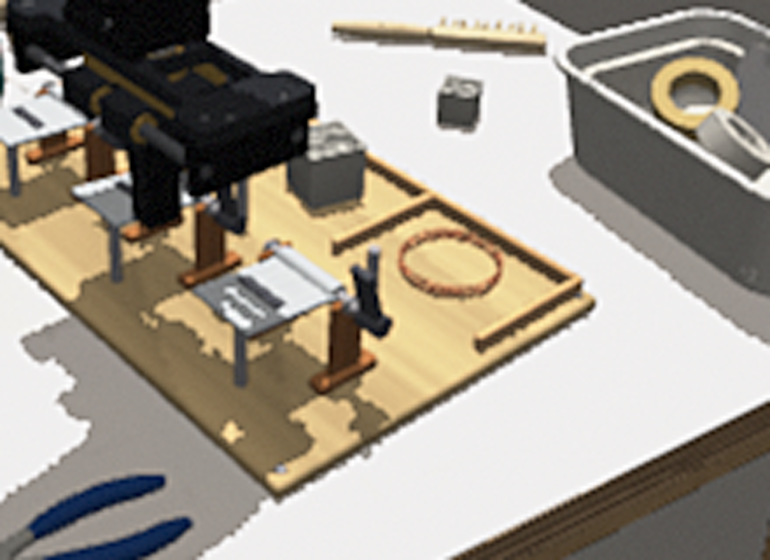

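View pics/scene_b.png

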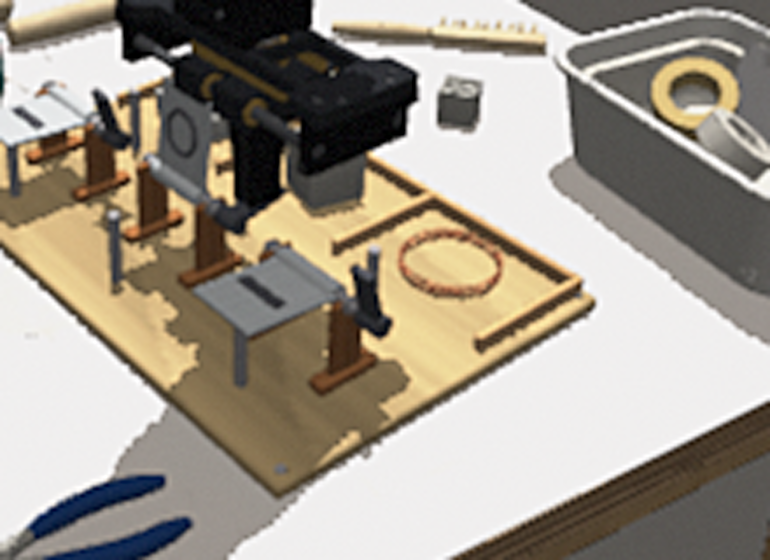

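The tag stands upright with the ring side toward the robot (scene_b, crop pixel ~(183,130)), and the neighbouring tags haven't moved. Next I'll push the plate over from the front.

```bash
python3 - <<'E'
from h import *
p=-.045; h=.0095; Y=-.002
t=ctrl.read_tcp_pos()
ctrl.line_to([t[0],t[1],.20],.25)
ctrl.line_to(B(p-.05,Y,.20),.25)
ctrl.line_to(B(p-.05,Y,.112),.2)
print(ctrl.read_clock(),ctrl.read_contact_force().round(1))
for f in list(range(90,171,10))+[175]:
    a=np.radians(f);x=-.05*np.cos(a)-.002*np.sin(a);z=.062+.05*np.sin(a)-.002*np.cos(a)
    s=ctrl.line_to(B(p+x-h,Y,z),.08,force_limit=15)
    print(f,s,ctrl.read_clock(),ctrl.read_tcp_pos().round(3),ctrl.read_contact_force().round(1))
    if s:break
snap("c")
E
```

```text
9.0167 [ 0.3 -0.1  0.3]
90 False 9.65 [0.478 0.089 0.112] [0.3 0.1 0. ]
100 False 9.9083 [0.487 0.09  0.112] [-0.9 -1.  -0. ]
110 False 10.1667 [0.495 0.091 0.11 ] [-0.3 -0.6  0.8]
120 False 10.425 [0.503 0.093 0.106] [-0.1  0.1  0.3]
130 False 10.6833 [0.51  0.094 0.101] [0.7 1.  0.7]
140 False 10.9417 [0.517 0.094 0.096] [-0.2 -0.8  0.5]
150 False 11.2 [0.522 0.095 0.089] [-0.4 -0.6 -0.3]
160 False 11.4583 [0.526 0.096 0.081] [ 0.   0.  -0.6]
170 False 11.7167 [0.528 0.096 0.072] [-0.   0.4 -0.3]
175 False 11.9667 [0.529 0.096 0.068] [ 1.2 -1.4  0.2]
```

View pics/scene_c.png

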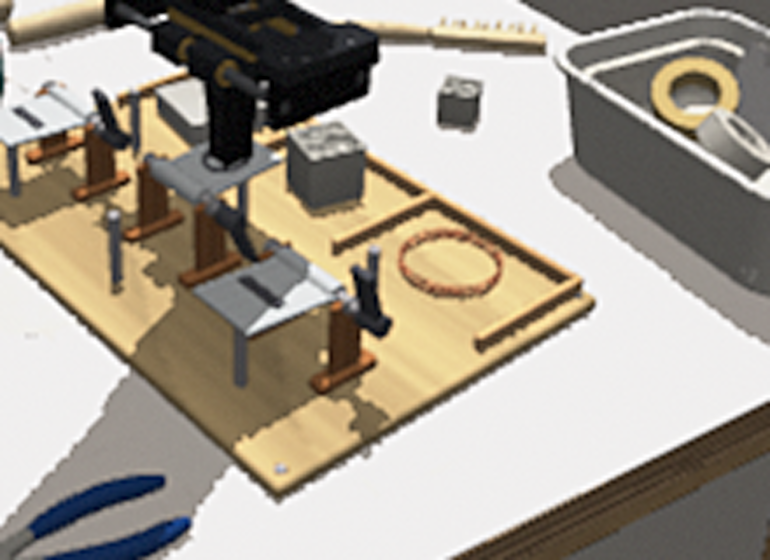

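The tag is nearly flat on the bay side. Now I'll press it down to its stop near the free edge, back away and look again.

```bash
python3 - <<'E'
from h import *
p=-.045;Y=-.002
ctrl.line_to(B(p+.05,Y,.085),.15)
s=ctrl.line_to(B(p+.05,Y,.050),.03,force_limit=10)
print(s,ctrl.read_tcp_pos().round(4),ctrl.read_contact_force().round(1),ctrl.read_clock())
ctrl.line_to(B(p+.05,Y,.20),.2)
ctrl.line_to(B(p-.02,-.30,.25),.3)
ctrl.wait(.3)
print(ctrl.read_clock())
snap("d")
im,d=ctrl.camera("top")
for r in (.02,.03,.045,.06):
    for y in(-.018,.018):
        u,v=px("top",B(p+r,y,.064)).round().astype(int);print(r,y,w("top",u,v,d[v,u]).round(4))
E
```

```text
True [0.5393 0.0977 0.0643] [-1.  -1.   8.3] 13.0917
15.4083
0.02 -0.018 [0.5131 0.0787 0.0645]
0.02 0.018 [0.5076 0.1128 0.0636]
0.03 -0.018 [0.521  0.0787 0.0643]
0.03 0.018 [0.5155 0.1155 0.0645]
0.045 -0.018 [0.5368 0.0811 0.0577]
0.045 0.018 [0.5312 0.1157 0.0665]
0.06 -0.018 [0.5526 0.084  0.0627]
0.06 0.018 [0.547  0.1184 0.0652]
```

View pics/scene_d.png

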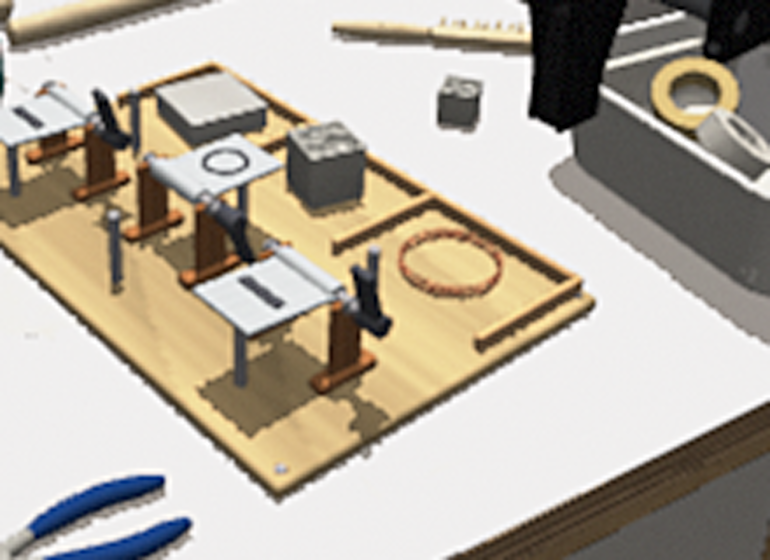

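View pics/top_d.png

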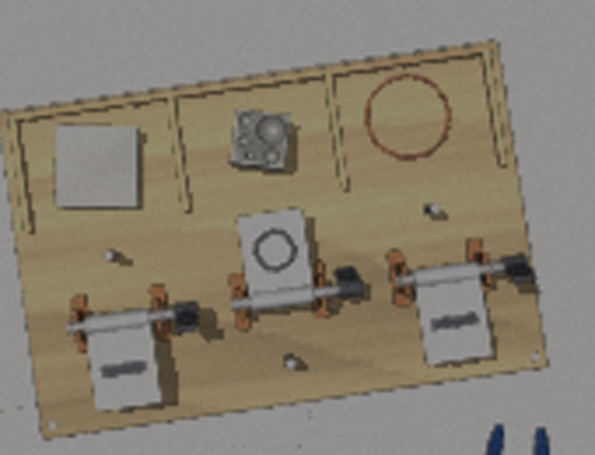

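The middle tag lies flat with the ring up at (275,250) in the top crop. The other tags and the items in the bays look unchanged.

```bash
python3 - <<'E'
from h import *
print(ctrl.read_contact_force().round(1),ctrl.read_tcp_pos().round(3),ctrl.read_clock())
ctrl.close_job()
E
```

```text
[ 0.3 -0.8  0.7] [ 0.514 -0.207  0.25 ] 15.5583
the job is handed in; nothing more can be done
```

I turned over the middle tag, the one in front of the doming block's bay, and handed the job in at about 15.6 s. I raised the tag by its thumb lever, pushed the plate over with the shut fingertips and pressed it down to its stop.

- **Tag:** the last pictures show it flat on the bay side with the ring mark up. When I pressed it, the fingertips stopped at z = 0.064 m with about 8 N, which is where a flat plate's top should be.
- **Depth readings:** seven of the eight on the plate were about 0.063–0.067 m. One read 0.058 m, which I put down to depth noise.
- **Everything else:** the other two tags and the items in the bays look unchanged in both views. At hand-in the arm was clear of the board and the force reading was within noise.

No check failed.

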